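Close the corner-block box

TASK

Put the loose red corner block away in the empty wide compartment of the wooden box, lying flat beside its twin. Then slide the flat lid into the box's grooves, handle up, until you feel it seat against the end stop, without forcing it, and push the red-knobbed barrel bolt fully across so that the lid is locked in. Leave the things standing round the box where they are.

Things in the scene. Friction and masses are not known exactly. Their poses are not given: they have to be found in the camera images.
- jig_box: Open wooden box with grooves for a sliding lid, fixed to the bench. Origin: centre of its underside; z up; outside 158 mm wide (x), y -85 to 78. The lid enters at the mouth (+y) and slides towards -y. Inside: floor at z=6 mm, x -65 to 65; a low divider (x 25 to 31, top z=26) parts the empty wide compartment (-x) from the narrow one. The bolt sits by the mouth on the -x side.
- bay (a point): Centre of the floor of the empty wide compartment, axes as the box: 90 mm wide (x), 145 mm long (y). Its side wall on -x and the front wall (mouth side) rise to z=42 mm above the bench, the dark lip over its -x side to 59.5 mm.
- slot_mouth (a point): Where the full grooves begin, mid-width, at the height of the ledges the lid's underside rides on (42 mm above bench); axes as the box. From here to slot_end the slot is 10.5 mm high and 144 mm wide; lips cover 10 mm of each side (inner edges x=+-62, top 59.5 mm above bench). Lead-ins flare out from here towards +y: 6 mm more a side over 25 mm, 7 mm more height over 18 mm; ledges run 26 mm out.
- slot_end (a point): Foot of the inner face of the end wall, the rigid stop that the lid's leading edge seats against; mid-width at ledge height, axes as the box. The end wall's top is 59.5 mm above the bench.
- lid: Flat plywood lid, 140 (x) x 150 (y, sliding direction) x 8 mm, 0.13 to 0.22 kg, lying on the bench to the left of the box. Origin: centre of its underside. A dark bar handle stands on its middle: 14 mm wide (x), 80 long (y), top 44 above the underside. Either end may go in first. Seated, its origin lies at x=0, y=0, z=42 mm in the box's frame, tail edge at y=75.
- block_a: Loose red corner block with one black slanted end, 26 x 106 x 30 mm (x, y, z), 0.09 to 0.17 kg, lying on the bench to the left of the box, beyond the lid. Origin: centre of its underside. Grip it across its 26 mm width. Goes into the wide compartment, its long side along the box's y.
- block_b: Its twin, red, 110 x 22 x 30 mm (x, y, z), already lying in the narrow compartment with its long side along the box's y; loose. Origin: centre of its underside. It stays there.
- bolt (a joint): Steel barrel bolt, slides along the box's +x, in m: 0 = drawn back, 0.030 = fully across (rigid end). About 1.5 N of friction; stays where left; starts at 0 to 0.006. Across, it lies 2 mm behind the tail edge of a seated lid; with the lid not home it is blocked, and shot early it blocks the lid.
- bolt_knob (a point): Middle of the bolt's upright red knob, 14 mm in diameter, 30 mm tall; 75 mm above the bench; at joint value q (mm) it lies at x=-129+q, y=82 mm in the box's frame. Can be pinched from above or pushed; the steel straps beside it reach up to 56 mm above the bench.
- sanding_block: Bystander: dark green sanding block, about 46 mm high, on the bench behind the box. Origin: centre of its underside.
- glue_bottle: Bystander: white glue bottle with blue cap, 67 mm across and 200 mm tall, standing behind the box to the right. Origin: centre of its underside.
- masking_tape: Bystander: cream roll of tape, 77 mm across, 25 mm high, flat on the bench behind the box to the left. Origin: centre of its underside.
There are look-alikes about, which are no part of the job. What is shaped like the block_a but green is not meant.

How it is judged (in metres and radians):
On the way, in this order (a step that is already met when the one before it is completed fails the run):
1. the loose red block lies flat in the wide compartment, let go (x of block_a in the frame of jig_box between -0.058 and 0.018 m and y of block_a in the frame of jig_box between -0.03 and 0.025 m and z of block_a in the frame of jig_box between 0 and 0.011 m and angle between block_a's own z axis and vertical below 0.12 rad and contact force between the fingers and block_a below 0.1 N), for 0.2 s.
2. the lid is in the grooves, against the end stop (y of lid in the frame of jig_box between -0.004 and 0.004 m and x of lid in the frame of jig_box between -0.005 and 0.005 m and z of lid in the frame of jig_box between 0.038 and 0.047 m and angle between lid's own z axis and vertical below 0.06 rad), for 0.2 s.
At the end, for the whole second after the job is handed in: Both blocks lie flat on the floor of their compartments, the lid lies level in both grooves within 4 mm of its end stop, and the bolt is across to within 5 mm of its end (0.025 or more); all at rest (all of step 2 and x of block_a in the frame of jig_box between -0.058 and 0.018 m and y of block_a in the frame of jig_box between -0.03 and 0.025 m and z of block_a in the frame of jig_box between 0 and 0.011 m and angle between block_a's own z axis and vertical below 0.12 rad and x of block_b in the frame of jig_box between 0.032 and 0.064 m and z of block_b in the frame of jig_box between 0 and 0.011 m and value of joint bolt above 0.025 m and linear speed of each of lid, block_a below 0.02 m/s); the robot touches nothing.
It fails at once if the sanding block, glue bottle or tape roll is moved more than 30 mm or the bottle is tipped (distance of any of sanding_block, glue_bottle, masking_tape from where it was at the start of the episode above 0.03 m or angle between glue_bottle's own z axis and vertical above 0.4 rad).
It fails at once if the lid is forced: it presses on the box with more than 50 N (contact force between lid and jig_box above 50 N).
It also fails if it takes over 61 s, if anything falls off the work surface, if the arm or the gripper's body presses on something with over 40 N, if the wrist force passes 120 N, or if a joint passes its speed limit or range.

ROBOT

A 6-joint arm with a two-finger parallel gripper is mounted at the origin on a cart in front of the work surface, level with it; the furniture and walls round the work are solid. World frame = base frame: x ahead of the robot, y to its left, z up, the work surface at z = 0. Lengths are in mm, angles in degrees, forces in N, time in s.
With the tool pointing down it reaches from about 350 to 925 mm from the base axis. Payload 6.4 kg.
Tool frame: the origin (TCP) lies at the very end of the fingers, on their centre line; the grasp point (between the pads) lies 19 mm behind it; z points along the fingers, y is the line along which they close (so a half turn about z gives the same grasp; the last joint's range is limited). The gripper opens to 94 mm and grips with 3 to 60 N. Pads are 16 mm wide; open, the fingers measure 119 mm over their backs; the gripper's body (75 mm by 177 mm) begins 78 mm behind the grasp point.
Start: joints at [67.03, 14.043, 89.255, -0, 76.702, -9.975], TCP at [146.155, 633.366, 172.355] pointing down, gripper open.
Joint ranges: [-179.41, 179.41], [-58.25, 129.5], [7.25, 145.43], [-54.29, 234.29], [11.92, 165.04], [-157.13, 157.13]. Speed limits (degrees/s): [147.25, 147.25, 180, 180, 180, 180].

INTERFACE

Orientations are given as a 3x3 rotation matrix whose columns are the frame's x, y, z axes.
In Python, from rig import bot gives the robot as it stands.
- The arm moves only by the tool servo_tool, never from a script. Its argument "series" is a list of rows, each an object with "grip": the finger opening in m, from 0 to 0.094; "linear": the shift along the world's x, y, z in m, a list of three; "spin": the turn about the world's z in degrees. A call has 1 to 8 rows; each row is the pose to reach, as a shift and turn from the pose commanded when the call began; what a row does not reach only later rows make up. A row lasts 1/12 s, in which the tool goes at most 41.7 mm and 7.16 degrees, less where a joint would pass 70% of its speed; a pose out of reach is approached as far as the arm can. A call with a gripper value outside its range is refused whole. The fingers move at their own pace and stop on an object; "squeeze" is the grip in N (left out, the last holds). Time passes only in rows, so rows that repeat a pose let the fingers close. It gives the time, the measured TCP pose, the force, the opening and the grip force at its end, in the units of the state.
- bot.sense(): the state, without advancing time (a new reading comes with each control period).
- bot.camera(name): name is "side" or "top" or "wrist"; returns a dict with "color" (420x560x3 uint8, red, green, blue), "fx", "fy", "cx", "cy" (pixels), "extrinsics" (4x4, takes a point from camera to world coordinates). Camera axes: x right, y down, z forward; pixel columns grow to the right and rows downward; lengths in mm; the calibration is good to about 2 mm. The wrist camera is an equidistant fisheye: a pixel r from the principal point sees the ray r / f radians off the axis. A picture is of the moment at which its call begins. There is no depth.
- bot.sign_off(): hands the job in; it is judged then, once.
The state is a dict: "t": time; "joint_positions": joint angles; "joint_vel": joint speeds; "tau": joint torques, N m; "ee_pos": TCP position; "eef_rot": TCP orientation; "contact_force": force on the tool from outside, world axes, zero at the start; "ft_torque": the same for the moment, N m; "finger_gap": opening from 0.0 (shut) to 1.0 (fully open); "grip_force": force on a finger pad.
Only numpy, scipy, OpenCV 4.12 (cv2) and the standard library are available. Lean on these libraries where they do the work, as an engineer would, in place of code of your own. Each camera call takes 0.05 s, during which the arm holds its last target. There are 200 camera calls.

## Working session

There is one attempt and no reset: what is moved stays moved. The work goes in short steps, Python scripts to look and compute and a tool call to move; the robot and the scene stay as the last step left them, time stands still between calls to the robot, and variables do not carry over. Pictures are saved under pics/ and viewed, at most 10 in all, crops included, and the job is handed in when it is done.

Besides the shell and the picture viewer there is one more tool, called after "Request:" as name([rows], argument=value, ...), one row to a line, values as JSON. servo_tool: Moves the arm, as the interface text tells. Its arguments: {"type":"object","properties":{"series":{"type":"array","items":{"type":"object","properties":{"grip":{"type":"number"},"linear":{"type":"array","items":{"type":"number"}},"spin":{"type":"number"}}}},"squeeze":{"type":"number"}},"required":["series"]}

```bash
mkdir -p pics; ls; cat > h.py <<'E'
import numpy as np, cv2
from rig import bot
def snap(n,f):
    c=bot.camera(n); cv2.imwrite('pics/'+f,c['color'][:,:,::-1]); np.savez('pics/'+f[:-4]+'.npz',**{k:np.array(c[k]) for k in ('color','fx','fy','cx','cy','extrinsics')}); return c
def ray(c,u,v,fish=False):
    T=np.array(c['extrinsics']); x=(u-c['cx'])/c['fx']; y=(v-c['cy'])/c['fy']
    if fish:
        r=np.hypot(x,y)+1e-12; d=np.array([x/r*np.sin(r),y/r*np.sin(r),np.cos(r)])
    else: d=np.array([x,y,1.])
    return T[:3,3],T[:3,:3]@d
def onz(c,u,v,z,fish=False):
    o,d=ray(c,u,v,fish); return o+d*(z-o[2])/d[2]
def proj(c,p,fish=False):
    T=np.array(c['extrinsics']); q=T[:3,:3].T@(np.array(p)-T[:3,3])
    if fish:
        s=np.hypot(q[0],q[1]); r=np.arctan2(s,q[2]); return c['cx']+c['fx']*r*q[0]/s, c['cy']+c['fy']*r*q[1]/s
    return c['cx']+c['fx']*q[0]/q[2], c['cy']+c['fy']*q[1]/q[2]
E
python3 - <<'E'
from h import *
for n in('top','side'):
    c=snap(n,n+'0.png'); print(n,c['fx'],c['cx'],c['cy'],np.round(c['extrinsics'],3).tolist())
s=bot.sense(); print(s)
E
```

```text
pics
top 396.75030880477516 279.5811175216205 207.25034309985915 [[0.001, -0.987, 0.162, 422.273], [-1.0, -0.002, -0.006, 133.651], [0.007, -0.162, -0.987, 1144.273], [0.0, 0.0, 0.0, 1.0]]
side 462.88085086612216 274.03653672296304 209.17344394976948 [[1.0, 0.007, -0.008, 609.451], [0.011, -0.608, 0.794, -872.126], [0.0, -0.794, -0.608, 856.836], [0.0, 0.0, 0.0, 1.0]]
{'t': 0.1, 'joint_positions': array([ 6.70308046e+01,  1.40793852e+01,  8.93145843e+01, -1.99980946e-03,
        7.67019820e+01, -9.97582600e+00]), 'joint_vel': array([ 0.01110748, -0.10010685, -0.09933289, -0.00914598,  0.13558475,
        0.02065584]), 'tau': array([ 2.94210504e-04, -4.16912520e+01, -3.15524912e+01,  6.86496170e-02,
        3.10006016e-02, -3.44152193e-05]), 'ee_pos': array([145.92945204, 632.818759  , 171.39513416]), 'eef_rot': array([[-9.74397822e-01,  2.24829928e-01, -6.22242185e-04],
       [ 2.24830642e-01,  9.74396615e-01, -1.55514794e-03],
       [ 2.56666879e-04, -1.65523188e-03, -9.99998597e-01]]), 'contact_force': array([-0.29232768, -0.64508123,  0.27253548]), 'ft_torque': array([ 0.00783966, -0.00194764,  0.08468522]), 'grip_force': 0.0, 'finger_gap': 0.9969829507700091}
```

View pics/top0.png

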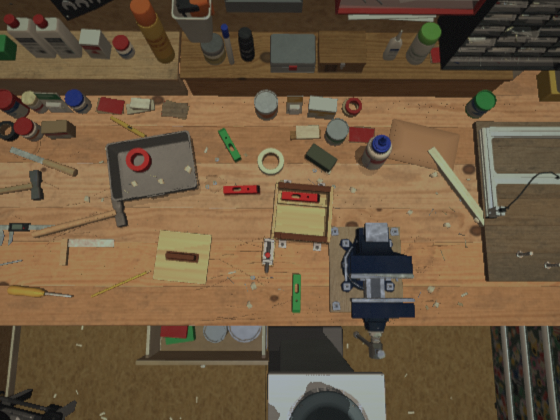

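View pics/side0.png

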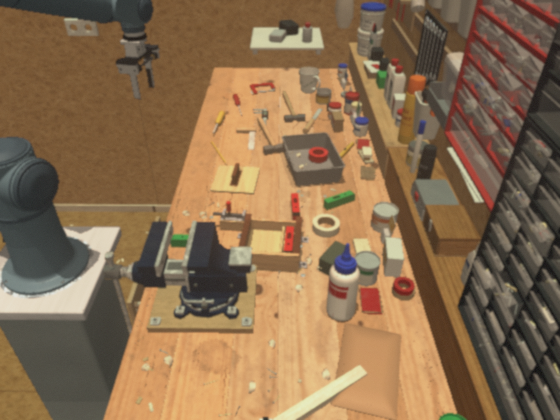

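Image up is world +x and image left is world +y. Red things that could be taken for block_a in the top view:
- red block with a black end on the bench, (241,189)
- twin in the box, (299,197)
- green look-alikes, (230,145) and (297,292)
- red tape rings, (138,160) and (352,106)

By its description block_a is the one at (241,189). The lid is at (183,257), the box at (302,213) and the bolt knob near (267,265). I'll check this in a close crop.

```bash
python3 - <<'E'
import cv2
i=cv2.imread('pics/top0.png'); cv2.imwrite('pics/c1.png',cv2.resize(i[170:300,145:345],None,fx=4,fy=4,interpolation=cv2.INTER_CUBIC))
E
```

```text
(no output)
```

View pics/c1.png

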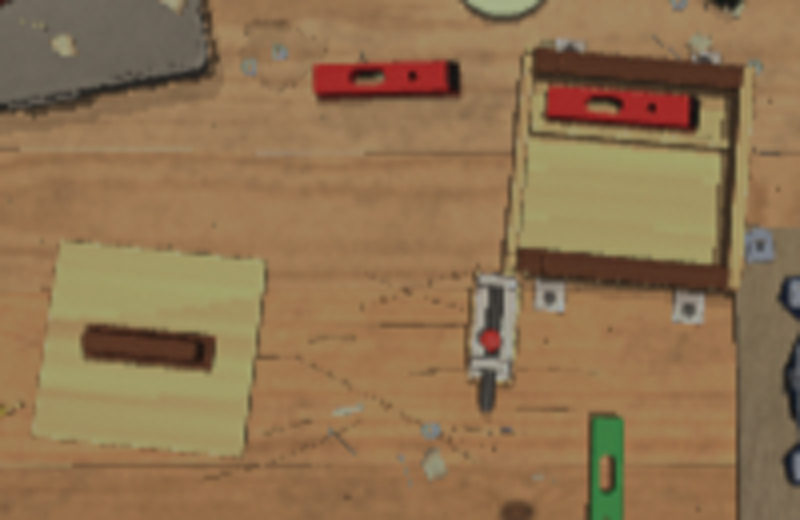

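The crop confirms it. block_a is red with a black end at crop (386,78), and its twin is in the narrow compartment. The lid is at crop (150,348), the dark lips at (640,68) and (625,270), and the knob at (490,340). Now I'll measure.

```bash
cat >> h.py <<'E'
def rect(c,mask,z,roi,fish=False):
    m=np.zeros(mask.shape,np.uint8); a,b,p,q=roi; m[b:q,a:p]=mask[b:q,a:p]
    cs,_=cv2.findContours(m,cv2.RETR_EXTERNAL,cv2.CHAIN_APPROX_NONE); k=max(cs,key=cv2.contourArea)
    P=np.array([onz(c,u,v,z,fish)[:2] for u,v in k[:,0,:].astype(float)],np.float32)
    (x,y),(w,h),a=cv2.minAreaRect(P)
    if w>h: w,h,a=h,w,a+90       # a = direction of long side minus 90
    a=(a+90)%180-90
    return np.round([x,y,w,h,a],1), len(k)
def hsv(c): return cv2.cvtColor(np.ascontiguousarray(c['color']),cv2.COLOR_RGB2HSV)
def red(c):
    H=hsv(c); return (((H[...,0]<8)|(H[...,0]>172))&(H[...,1]>150)&(H[...,2]>90)).astype(np.uint8)*255
E
python3 - <<'E'
from h import *
c=dict(np.load('pics/top0.npz'))
H=hsv(c); R=red(c)
for n,u,v in(('lip',(310),187),('lip2',300,237),('handle',180,257),('lid',165,240),('bench',210,220),('floor',300,225),('wall',275,205)): print(n,H[v,u])
print('a',rect(c,R,30,(220,180,262,200)))
print('b',rect(c,R,36,(278,190,320,205)))
print('knob',rect(c,R,90,(260,245,276,265)))
Dk=((H[...,2]<110)&(H[...,1]>100)&(H[...,0]<15)).astype(np.uint8)*255
print('lipA',rect(c,Dk,59.5,(272,180,335,195))); print('lipB',rect(c,Dk,59.5,(268,228,335,246)))
print('handle',rect(c,Dk,44,(160,245,205,268)))
L=((H[...,0]>22)&(H[...,0]<32)).astype(np.uint8)*255
print('lid',rect(c,L,8,(145,225,220,290)))
T=lambda u,v,z:np.round(onz(c,145+u/4,170+v/4,z)[:2],1)
print('lid corners',T(60,241,8),T(265,259,8),T(243,457,8),T(34,435,8))
print('lip top outer',T(538,50,59.5),T(745,66,59.5),'bot outer',T(518,275,59.5),T(727,289,59.5),'inner',T(535,76,59.5),T(742,87,59.5),T(518,250,59.5),T(727,265,59.5))
print('knob',T(490,340,90))
E
```

```text
lip [ 10 147  83]
lip2 [  9 144  85]
handle [ 10 148  88]
lid [ 27  94 162]
bench [ 15 117 161]
floor [ 23 101 162]
wall [ 19 108 161]
a (array([658.9, 241.2,  21.8,  94.9,   2.1]), 78)
b (array([638. ,  71.1,  24.3,  98.4,  -4.7]), 82)
knob (array([468.6, 159.2,   9.3,  11.2, -44.9]), 11)
lipA (array([654.5,  57.6,  26. , 143.9,  -5. ]), 127)
lipB (array([516.9,  70.7,  22.6, 143.5,  -3.7]), 117)
handle (array([466.5, 395.5,  22.5,  88.3,  -5.3]), 75)
lid (array([466.8, 403.5, 137.5, 148.4,  -5.6]), 394)
lid corners [541.7 469.3] [528.9 322. ] [389.6 333.5] [404.7 480.8]
lip top outer [671.  126.9] [659.8 -17.9] bot outer [513.4 140.4] [504.   -2.4] inner [652.4 128.9] [644.9 -15.5] [530.5 140.5] [520.4  -2.7]
knob [467.9 158.6]
```

Request:
servo_tool([
  {"grip":0.06,"linear":[0.29,-0.22,0.02],"spin":-55},
  {"grip":0.06,"linear":[0.29,-0.22,0.02],"spin":-55},
  {"grip":0.06,"linear":[0.29,-0.22,0.02],"spin":-55},
  {"grip":0.06,"linear":[0.29,-0.22,0.02],"spin":-55},
  {"grip":0.06,"linear":[0.29,-0.22,0.02],"spin":-55},
  {"grip":0.06,"linear":[0.29,-0.22,0.02],"spin":-55},
  {"grip":0.06,"linear":[0.29,-0.22,0.02],"spin":-55},
  {"grip":0.06,"linear":[0.29,-0.22,0.02],"spin":-55},
], squeeze=25)

```text
t: 0.77
ee_pos: [412.4, 430.6, 190.4]
eef_rot: [[-0.37, 0.929, -0.0], [0.929, 0.37, -0.0], [-0.0, -0.001, -1.0]]
contact_force: [0.6, 0.5, -0.2]
finger_gap: 0.64
grip_force: 0.0
```

Request:
servo_tool([
  {"grip":0.06,"linear":[0.223,-0.172,0.01],"spin":-20},
  {"grip":0.06,"linear":[0.223,-0.172,0.01],"spin":-20},
  {"grip":0.06,"linear":[0.223,-0.172,0.01],"spin":-20},
  {"grip":0.06,"linear":[0.223,-0.172,0.01],"spin":-20},
  {"grip":0.06,"linear":[0.223,-0.172,0.01],"spin":-20},
  {"grip":0.06,"linear":[0.223,-0.172,0.01],"spin":-20},
  {"grip":0.06,"linear":[0.223,-0.172,0.01],"spin":-20},
  {"grip":0.06,"linear":[0.223,-0.172,0.01],"spin":-20},
])

```text
t: 1.43
ee_pos: [638.1, 255.6, 199.8]
eef_rot: [[-0.029, 1.0, 0.001], [1.0, 0.029, -0.001], [-0.001, 0.001, -1.0]]
contact_force: [-0.8, 0.3, 0.3]
finger_gap: 0.635
grip_force: 0.0
```

```bash
python3 - <<'E'
from h import *
c=snap('wrist','w1.png'); print(c['fx'],c['cx'],c['cy'],np.round(c['extrinsics'],3).tolist()); print(bot.sense()['ee_pos'])
E
```

```text
325.19226210127806 285.85903743929526 209.69438061975265 [[1.0, 0.027, 0.008, 636.708], [0.028, -0.962, -0.271, 335.547], [0.001, 0.271, -0.963, 411.583], [0.0, 0.0, 0.0, 1.0]]
[635.92459035 257.75294748 199.66207111]
```

View pics/w1.png

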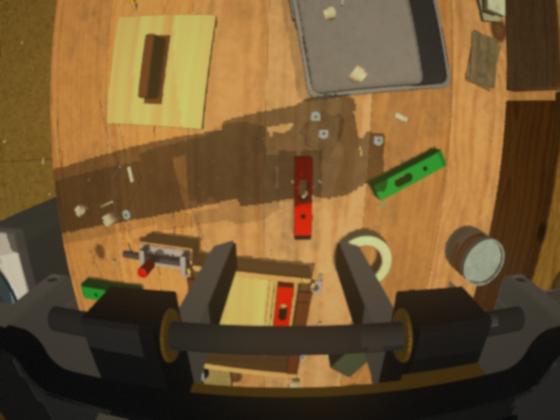

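Wrist view: block_a at (303,196), lid at (160,70), knob at (146,268), box at (260,320). I'll measure block and lid here.

```bash
python3 - <<'E'
from h import *
c=dict(np.load('pics/w1.npz')); R=red(c); H=hsv(c)
B=R|((H[...,2]<40).astype(np.uint8)*255)
print('a',rect(c,R,30,(285,140,325,245),True))
# full block incl. black end: red edges ends
print('lid',rect(c,((H[...,0]>21)&(H[...,1]>90)&(H[...,2]>130)).astype(np.uint8)*255,8,(95,5,230,140),True))
Dk=((H[...,2]<110)&(H[...,1]>100)&(H[...,0]<15)).astype(np.uint8)*255
print('handle',rect(c,Dk,44,(130,25,175,110),True))
print('knob',rect(c,R,90,(130,255,160,280),True), onz(c,149,262,90,True))
print(H[70,200],H[70,250])
E
```

```text
a (array([659.9, 243.2,  21. ,  95. ,   2. ]), 182)
lid (array([468.8, 405. , 139.2, 148.3,  -5.5]), 795)
handle (array([482.7, 362.4,   0. ,   0. ,   0. ]), 1)
knob (array([471.7, 163.8,  10.1,  14. , -47.3]), 25) [482.68774226 177.51146856  90.        ]
[ 25 130 202] [ 16 155 194]
```

Request:
servo_tool([
  {"grip":0.06,"linear":[0.001,-0.003,-0.03]},
  {"grip":0.06,"linear":[0.001,-0.003,-0.07]},
  {"grip":0.06,"linear":[0.001,-0.003,-0.11]},
  {"grip":0.06,"linear":[0.001,-0.003,-0.15]},
  {"grip":0.06,"linear":[0.001,-0.003,-0.18]},
  {"grip":0.06,"linear":[0.001,-0.003,-0.195]},
  {"grip":0.06,"linear":[0.001,-0.003,-0.195]},
  {"grip":0.06,"linear":[0.001,-0.003,-0.195]},
])

```text
$.series[0]: bad value
```

Request:
servo_tool([
  {"grip":0.01,"linear":[0,0,0]},
  {"grip":0.01,"linear":[0,0,0]},
  {"grip":0.01,"linear":[0,0,0]},
  {"grip":0.01,"linear":[0,0,0]},
  {"grip":0.01,"linear":[0,0,0]},
  {"grip":0.01,"linear":[0,0,0]},
  {"grip":0.01,"linear":[0,0,0]},
  {"grip":0.01,"linear":[0,0,0]},
])

```text
$.series[0]: bad value
```

Request:
servo_tool([
  {"grip":0.06,"linear":[0.001,-0.003,-0.03],"spin":0},
  {"grip":0.06,"linear":[0.001,-0.003,-0.07],"spin":0},
  {"grip":0.06,"linear":[0.001,-0.003,-0.11],"spin":0},
  {"grip":0.06,"linear":[0.001,-0.003,-0.15],"spin":0},
  {"grip":0.06,"linear":[0.001,-0.003,-0.18],"spin":0},
  {"grip":0.06,"linear":[0.001,-0.003,-0.195],"spin":0},
  {"grip":0.06,"linear":[0.001,-0.003,-0.195],"spin":0},
  {"grip":0.06,"linear":[0.001,-0.003,-0.195],"spin":0},
])

```text
t: 2.15
ee_pos: [635.0, 257.9, 6.0]
eef_rot: [[-0.036, 0.999, -0.0], [0.999, 0.036, 0.0], [0.0, -0.0, -1.0]]
contact_force: [0.7, -0.3, 0.9]
finger_gap: 0.641
grip_force: 0.0
```

Request:
servo_tool([
  {"grip":0.01,"linear":[0,0,0],"spin":0},
  {"grip":0.01,"linear":[0,0,0],"spin":0},
  {"grip":0.01,"linear":[0,0,0],"spin":0},
  {"grip":0.01,"linear":[0,0,0],"spin":0},
  {"grip":0.01,"linear":[0,0,0],"spin":0},
  {"grip":0.01,"linear":[0,0,0],"spin":0},
  {"grip":0.01,"linear":[0,0,0],"spin":0},
  {"grip":0.01,"linear":[0,0,0],"spin":0},
])

```text
t: 2.82
ee_pos: [635.3, 257.2, 5.6]
eef_rot: [[-0.035, 0.999, -0.0], [0.999, 0.035, -0.0], [-0.0, -0.0, -1.0]]
contact_force: [0.2, 0.6, -0.7]
finger_gap: 0.121
grip_force: 0.0
```

The shift starts from the pose the first move had actually reached, about 25 mm short, so the fingers closed on nothing. I'll check that the block is undisturbed.

```bash
python3 - <<'E'
from h import *
c=snap('top','t2.png'); R=red(c); w=snap('wrist','w2.png')
print('a',rect(c,R,30,(210,170,265,205)))
i=cv2.resize(c['color'][150:250,200:333,::-1],(532,400),interpolation=cv2.INTER_CUBIC)
cv2.imwrite('pics/c2.png',np.vstack([i,cv2.resize(w['color'][60:260,150:416,::-1],(532,200*2))[:200]]))
E
```

```text
a (array([659.9, 201.2,  14.4,  20.6, -89.4]), 23)
```

View pics/c2.png

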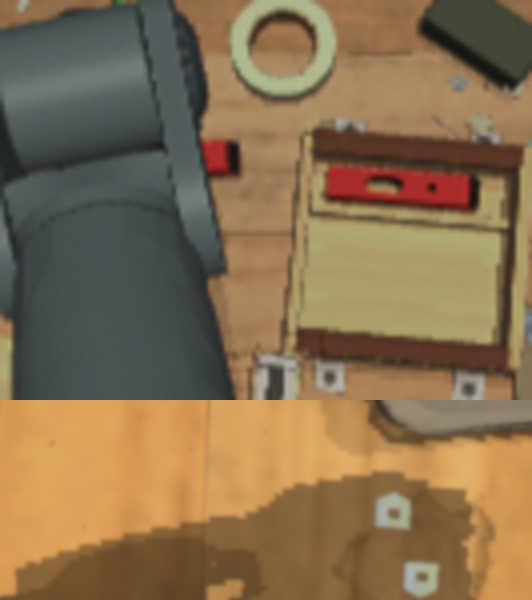

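The top crop shows the block's black end still at about (258,189), unmoved. I'll lift and look from the wrist.

Request:
servo_tool([
  {"grip":0.01,"linear":[0,0,0.04],"spin":0},
  {"grip":0.01,"linear":[0,0,0.08],"spin":0},
  {"grip":0.06,"linear":[0,0,0.11],"spin":0},
  {"grip":0.06,"linear":[0,0,0.11],"spin":0},
  {"grip":0.06,"linear":[0,0,0.11],"spin":0},
  {"grip":0.06,"linear":[0,0,0.11],"spin":0},
])

```text
t: 3.42
ee_pos: [634.7, 257.0, 114.7]
eef_rot: [[-0.035, 0.999, -0.001], [0.999, 0.035, -0.0], [-0.0, -0.001, -1.0]]
contact_force: [1.0, 0.3, -0.7]
finger_gap: 0.349
grip_force: 0.0
```

```bash
python3 - <<'E'
from h import *
c=snap('wrist','w3.png'); R=red(c); s=bot.sense(); print(s['ee_pos'],s['t'])
print('a',rect(c,R,30,(200,80,420,300),True))
cv2.imwrite('pics/w3.png',c['color'][:,:,::-1])
E
```

```text
[634.05308988 256.89416473 113.59650629] 3.4667
a (array([659.6, 244. ,  21.3,  97. ,   1.5]), 226)
```

View pics/w3.png

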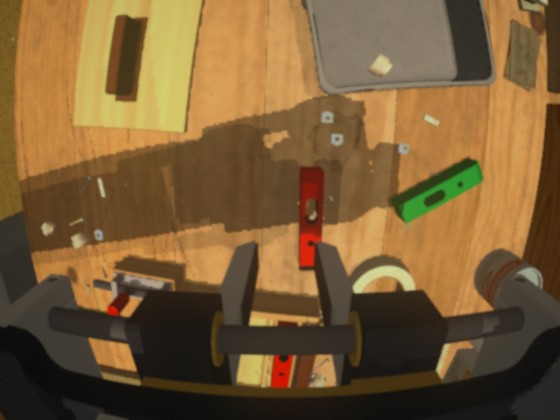

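```bash
python3 - <<'E'
from h import *
c=dict(np.load('pics/w3.npz')); s=bot.sense()
print(np.round(c['extrinsics'],3).tolist(), proj(c,s['ee_pos'],True))
for p in[(287,245),(258,245),(318,245)]: print(np.round(onz(c,*p,s['ee_pos'][2],True)))
c=dict(np.load('pics/w1.npz')); print(proj(c,[636,257.7,199.7],True))
t=dict(np.load('pics/t2.npz'));H=hsv(t)
for y in(185,238,291): print(proj(t,[660,y,30]))
E
```

```text
[[0.999, 0.034, 0.008, 633.255], [0.034, -0.962, -0.27, 336.77], [-0.001, 0.27, -0.963, 326.502], [0.0, 0.0, 0.0, 1.0]] (np.float64(283.5050351376574), np.float64(237.40763545224252))
[637. 251. 114.]
[616. 250. 114.]
[659. 252. 114.]
(np.float64(281.4650740240367), np.float64(234.8023537772697))
(np.float64(259.1569681999774), np.float64(188.4874874169378))
(np.float64(240.66350862167116), np.float64(188.4465878085473))
(np.float64(222.1589549416634), np.float64(188.4056636647575))
```

```bash
python3 - <<'E'
from h import *
c=dict(np.load('pics/w2.npz')); R=red(c)
n,l,st,ce=cv2.connectedComponentsWithStats(R)
for k in range(1,n):
    if st[k,4]>60: print(st[k],[np.round(onz(c,u,v,z,True)) for z in (0,30) for u,v in((st[k,0],st[k,1]),(st[k,0]+st[k,2],st[k,1]+st[k,3]))])
print(proj(c,[635,257,6],True),proj(c,[660,238,30],True))
cv2.imwrite('pics/w2.png',c['color'][:,:,::-1])
E
```

```text
[ 307  196   36   98 1983] [array([650., 286.,   0.]), array([682., 209.,   0.]), array([648., 293.,  30.]), array([676., 227.,  30.])]
(np.float64(283.9820196762908), np.float64(238.20787997445734)) (np.float64(321.26804894672057), np.float64(279.48140682969245))
```

View pics/w2.png

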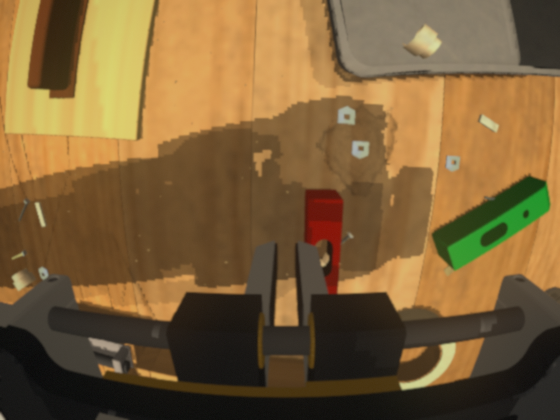

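In w2 the closed right finger is just left of the block at (305,250), level with the hole at (323,258). The block hasn't moved. I'll re-centre at x=660 and y≈231, on solid material between the holes.

Request:
servo_tool([
  {"grip":0.06,"linear":[0.013,-0.013,0],"spin":0},
  {"grip":0.06,"linear":[0.0255,-0.026,0],"spin":0},
  {"grip":0.06,"linear":[0.0255,-0.026,0],"spin":0},
  {"grip":0.06,"linear":[0.0255,-0.026,0],"spin":0},
])

```text
t: 3.8
ee_pos: [661.6, 229.5, 114.6]
eef_rot: [[-0.033, 0.999, -0.001], [0.999, 0.033, -0.0], [-0.0, -0.001, -1.0]]
contact_force: [0.4, 0.5, -0.1]
finger_gap: 0.631
grip_force: 0.0
```

Request:
servo_tool([
  {"grip":0.06,"linear":[-0.001,0.001,-0.035],"spin":0},
  {"grip":0.06,"linear":[-0.001,0.001,-0.07],"spin":0},
  {"grip":0.06,"linear":[-0.001,0.001,-0.1],"spin":0},
  {"grip":0.06,"linear":[-0.001,0.001,-0.109],"spin":0},
  {"grip":0.06,"linear":[-0.001,0.001,-0.109],"spin":0},
])

```text
t: 4.22
ee_pos: [656.9, 231.7, 2.7]
eef_rot: [[-0.035, 0.999, -0.007], [0.999, 0.035, -0.001], [-0.001, -0.007, -1.0]]
contact_force: [-0.9, -0.1, -0.4]
finger_gap: 0.641
grip_force: 0.0
```

Request:
servo_tool([
  {"grip":0.01,"linear":[0,0,0],"spin":0},
  {"grip":0.01,"linear":[0,0,0],"spin":0},
  {"grip":0.01,"linear":[0,0,0],"spin":0},
  {"grip":0.01,"linear":[0,0,0],"spin":0},
  {"grip":0.01,"linear":[0,0,0],"spin":0},
  {"grip":0.01,"linear":[0,0,0],"spin":0},
  {"grip":0.01,"linear":[0,0,0],"spin":0},
  {"grip":0.01,"linear":[0,0,0],"spin":0},
], squeeze=30)

```text
t: 4.88
ee_pos: [659.8, 232.3, 6.8]
eef_rot: [[-0.035, 0.999, 0.0], [0.999, 0.035, 0.0], [0.0, 0.0, -1.0]]
contact_force: [-0.3, -0.4, -0.3]
finger_gap: 0.12
grip_force: 0.0
```

The fingers closed through again with nothing between them. I'll look from the side and the wrist in one picture.

```bash
python3 - <<'E'
from h import *
w=snap('wrist','w4.png'); s=snap('side','s4.png')
u,v=map(int,proj(s,[660,231,15])); print(u,v)
a=cv2.resize(s['color'][v-50:v+50,u-67:u+66],(532,400),interpolation=cv2.INTER_CUBIC)
b=w['color'][160:360,200:466]
b=cv2.resize(b,(266,200))
o=np.zeros((400,798,3),np.uint8); o[:,:532]=a; o[:200,532:]=b; cv2.imwrite('pics/c4.png',o[:,:,::-1])
R=red(w); print('a',rect(w,R,30,(250,160,420,330),True))
E
```

```text
294 208
a (array([660.5, 243. ,  21.2,  92.5,   2.7]), 338)
```

View pics/c4.png

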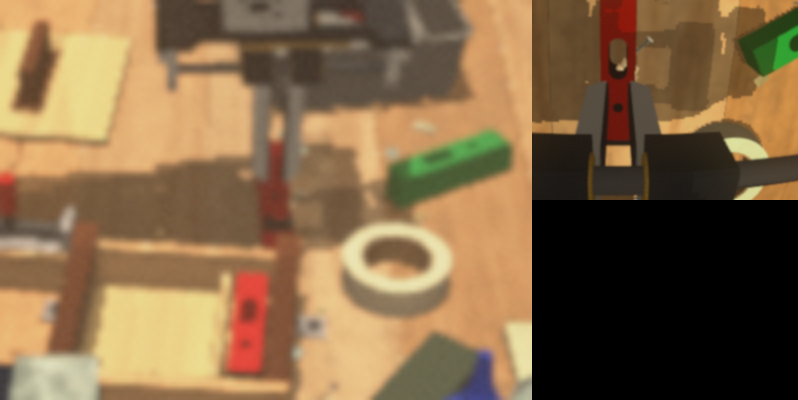

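```bash
python3 - <<'E'
from h import *
s=bot.sense(); print(s['finger_gap'],s['grip_force'],s['ee_pos'],s['contact_force'],s['t'])
c=dict(np.load('pics/side0.npz')); t=dict(np.load('pics/top0.npz'))
R=red(c); n,l,st,ce=cv2.connectedComponentsWithStats(R)
for k in range(1,n):
    if st[k,4]>12:
        p=onz(c,*ce[k],20); print(st[k],np.round(p[:2]),np.round(proj(t,p)))
im=c['color'][60:160,200:340]; im=cv2.resize(im,(560,400),interpolation=cv2.INTER_CUBIC); cv2.imwrite('pics/c5.png',im[:,:,::-1])
E
```

```text
0.10952201306813837 0.0 [659.76567996 232.18904133   6.60480788] [-0.07680498  0.57658056  0.21638863] 4.9833
[389   0   4   6  15] [1402. 2653.] [-521.  -43.]
[474   0  73  58 395] [1996. 2038.] [-281. -196.]
[520   0  39  23 165] [2365. 2429.] [-368. -282.]
[462  20  18  46 233] [1668. 1735.] [-211. -113.]
[482  39   8   9  31] [1767. 1768.] [-215. -138.]
[493  50  10  10  38] [1767. 1583.] [-159. -138.]
[392  58  11  14  76] [1201. 1419.] [-138.   17.]
[476  61   8  11  36] [1607. 1400.] [-111.  -96.]
[456  68  11  23  91] [1457. 1218.] [-61. -55.]
[487  72   9  13  40] [1607. 1244.] [-63. -96.]
[251  83  23  11  79] [ 525. 1141.] [-80. 235.]
[470  85   7  12  36] [1477. 1097.] [-22. -60.]
[347  92  12   8  79] [ 932. 1043.] [-27.  99.]
[445  92  49 119 682] [1267.  536.] [149.  -1.]
[234  95   6  10  37] [427. 994.] [-32. 271.]
[329 102  12   6  59] [845. 947.] [  2. 127.]
[515 106   9  10  38] [1604.  907.] [ 41. -94.]
[398 109   5   5  19] [1108.  888.] [31. 46.]
[493 116   7  10  27] [1473.  806.] [ 68. -59.]
[469 120  10  19  58] [1356.  737.] [ 87. -26.]
[505 128  10  15  58] [1477.  690.] [105. -60.]
[358 139  11   9  73] [917. 623.] [114. 105.]
[486 142  18  32 136] [1358.  521.] [155. -26.]
[309 147  19  15 220] [748. 541.] [138. 159.]
[291 193   9  20 137] [660. 252.] [236. 189.]
[227 201   3  10  19] [460. 238.] [240. 259.]
[284 226  10  25 210] [640.  88.] [293. 196.]
[394 277  20  18 265] [917. -84.] [350. 106.]
[330 287  16  11  76] [ 754. -111.] [360. 158.]
[360 288  21  26 425] [ 829. -130.] [366. 134.]
```

Request:
servo_tool([
  {"grip":0.01,"linear":[0,0,0.03],"spin":0},
  {"grip":0.01,"linear":[0,0,0.06],"spin":0},
  {"grip":0.01,"linear":[0,0,0.09],"spin":0},
  {"grip":0.01,"linear":[0,0,0.09],"spin":0},
])

```text
t: 5.32
ee_pos: [664.4, 233.2, 104.7]
eef_rot: [[-0.035, 0.999, 0.012], [0.999, 0.035, 0.002], [0.002, 0.012, -1.0]]
contact_force: [0.2, -0.4, 1.6]
finger_gap: 0.107
grip_force: 0.0
```

```bash
python3 - <<'E'
from h import *
w=snap('wrist','w5.png'); R=red(w); s=bot.sense(); print(s['ee_pos'],s['finger_gap'],s['t'])
for z in(30,114): print('a',rect(w,R,z,(250,100,420,330),True))
s5=dict(np.load('pics/side0.npz'))
o=np.zeros((420,800,3),np.uint8); o[:,:]=0
o[:210,:]=0
a=cv2.resize(s5['color'][75:130,215:285],(350,275),interpolation=cv2.INTER_CUBIC)
o[:275,:350]=a
w4=dict(np.load('pics/w4.npz'))['color']; o[:400,360:800]=cv2.resize(w4[200:320,220:352],(440,400))
cv2.imwrite('pics/c6.png',o[:,:,::-1])
E
```

```text
[662.87540935 232.80551196 101.57062545] 0.1036805523202133 5.3667
a (array([660.3, 244. ,  20.8,  96.8,   2.2]), 244)
a (array([660.2, 264.1,  14.7,  68.4,   2.2]), 244)
```

View pics/c6.png

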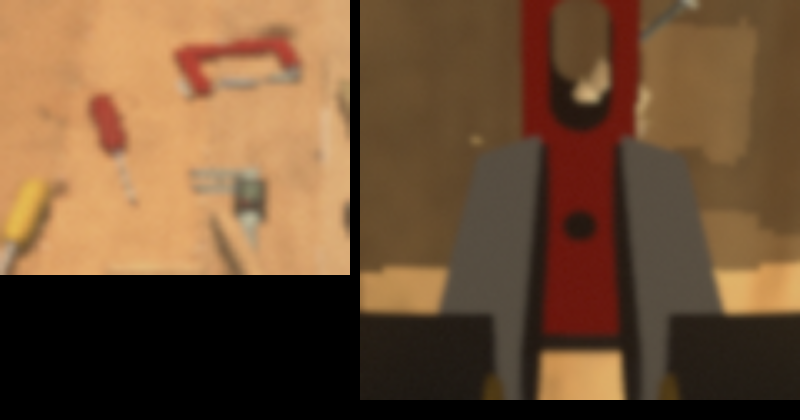

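The far red object is a screwdriver, so the choice of block stands. In w4 the finger tips lie above the block's top. The tip pixels and the known gap put the true finger ends about 33 mm above the reported TCP, so my descents stopped above the block. I'll go lower carefully and feel for the bench.

Request:
servo_tool([
  {"grip":0.06,"linear":[0,-0.001,0],"spin":0},
  {"grip":0.06,"linear":[0,-0.001,0],"spin":0},
  {"grip":0.06,"linear":[0,-0.001,0],"spin":0},
  {"grip":0.06,"linear":[0,-0.001,-0.03],"spin":0},
  {"grip":0.06,"linear":[0,-0.001,-0.06],"spin":0},
  {"grip":0.06,"linear":[0,-0.001,-0.09],"spin":0},
  {"grip":0.06,"linear":[0,-0.001,-0.105],"spin":0},
  {"grip":0.06,"linear":[0,-0.001,-0.11],"spin":0},
])

```text
t: 6.03
ee_pos: [656.2, 230.5, -18.5]
eef_rot: [[-0.035, 0.999, -0.008], [0.999, 0.035, -0.001], [-0.001, -0.008, -1.0]]
contact_force: [-0.6, 0.6, -0.6]
finger_gap: 0.625
grip_force: 0.0
```

Request:
servo_tool([
  {"grip":0.06,"linear":[0,0,-0.003],"spin":0},
  {"grip":0.06,"linear":[0,0,-0.006],"spin":0},
  {"grip":0.06,"linear":[0,0,-0.006],"spin":0},
])

```text
t: 6.28
ee_pos: [660.9, 231.4, -18.1]
eef_rot: [[-0.035, 0.999, 0.002], [0.999, 0.035, 0.0], [0.0, 0.002, -1.0]]
contact_force: [-0.3, -0.2, -0.4]
finger_gap: 0.641
grip_force: 0.0
```

Request:
servo_tool([
  {"grip":0.06,"linear":[0,0,-0.003],"spin":0},
  {"grip":0.06,"linear":[0,0,-0.006],"spin":0},
  {"grip":0.06,"linear":[0,0,-0.006],"spin":0},
])

```text
t: 6.53
ee_pos: [660.0, 231.3, -25.1]
eef_rot: [[-0.035, 0.999, 0.0], [0.999, 0.035, 0.0], [0.0, 0.0, -1.0]]
contact_force: [-0.8, 0.0, 0.1]
finger_gap: 0.64
grip_force: 0.0
```

Request:
servo_tool([
  {"grip":0.06,"linear":[0,0,-0.002],"spin":0},
  {"grip":0.06,"linear":[0,0,-0.003],"spin":0},
  {"grip":0.06,"linear":[0,0,-0.003],"spin":0},
])

```text
t: 6.78
ee_pos: [659.6, 231.2, -28.6]
eef_rot: [[-0.035, 0.999, -0.0], [0.999, 0.035, -0.0], [-0.0, -0.0, -1.0]]
contact_force: [0.9, -0.3, -0.6]
finger_gap: 0.638
grip_force: 0.0
```

Request:
servo_tool([
  {"grip":0.06,"linear":[0,0,-0.002],"spin":0},
  {"grip":0.06,"linear":[0,0,-0.003],"spin":0},
  {"grip":0.06,"linear":[0,0,-0.003],"spin":0},
])

```text
t: 7.03
ee_pos: [659.6, 231.2, -31.7]
eef_rot: [[-0.035, 0.999, -0.001], [0.999, 0.035, -0.0], [-0.0, -0.001, -1.0]]
contact_force: [0.3, 0.1, 0.1]
finger_gap: 0.638
grip_force: 0.0
```

Request:
servo_tool([
  {"grip":0.01,"linear":[0,0,0],"spin":0},
  {"grip":0.01,"linear":[0,0,0],"spin":0},
  {"grip":0.01,"linear":[0,0,0],"spin":0},
  {"grip":0.01,"linear":[0,0,0],"spin":0},
  {"grip":0.01,"linear":[0,0,0],"spin":0},
  {"grip":0.01,"linear":[0,0,0],"spin":0},
  {"grip":0.01,"linear":[0,0,0],"spin":0},
], squeeze=30)

```text
t: 7.62
ee_pos: [659.9, 231.2, -31.3]
eef_rot: [[-0.035, 0.999, 0.0], [0.999, 0.035, -0.0], [-0.0, 0.0, -1.0]]
contact_force: [0.3, 0.5, -0.1]
finger_gap: 0.232
grip_force: 30.0
```

Gripped at 30 N, width 22 mm. Now I'll lift and carry it over the wide compartment.

Request:
servo_tool([
  {"grip":0.01,"linear":[0,0,0.04],"spin":0},
  {"grip":0.01,"linear":[0,0,0.08],"spin":0},
  {"grip":0.01,"linear":[-0.018,-0.034,0.085],"spin":-2},
  {"grip":0.01,"linear":[-0.037,-0.068,0.085],"spin":-4},
  {"grip":0.01,"linear":[-0.056,-0.102,0.085],"spin":-6.5},
  {"grip":0.01,"linear":[-0.075,-0.136,0.085],"spin":-6.5},
  {"grip":0.01,"linear":[-0.094,-0.17,0.085],"spin":-6.5},
  {"grip":0.01,"linear":[-0.094,-0.17,0.085],"spin":-6.5},
])

```text
t: 8.28
ee_pos: [562.2, 57.0, 52.5]
eef_rot: [[0.083, 0.997, -0.004], [0.997, -0.083, -0.001], [-0.002, -0.004, -1.0]]
contact_force: [-1.6, -0.0, -1.1]
finger_gap: 0.23
grip_force: 30.0
```

Request:
servo_tool([
  {"grip":0.01,"linear":[0,0,0],"spin":0},
  {"grip":0.01,"linear":[0,0,0],"spin":0},
  {"grip":0.01,"linear":[0,0,0],"spin":0},
])

```text
t: 8.53
ee_pos: [566.5, 62.0, 53.9]
eef_rot: [[0.077, 0.997, 0.001], [0.997, -0.077, 0.0], [0.0, 0.001, -1.0]]
contact_force: [-0.2, -0.9, -1.4]
finger_gap: 0.233
grip_force: 30.0
```

```bash
python3 - <<'E'
from h import *
w=snap('wrist','w6.png'); t=snap('top','t6.png'); R=red(w); s=bot.sense(); print(s['ee_pos'],s['finger_gap'],s['t'])
n,l,st,ce=cv2.connectedComponentsWithStats(R)
for k in range(1,n):
    if st[k,4]>100: print(st[k])
print(rect(w,R,30+85,(230,100,360,330),True))
c=dict(np.load('pics/top0.npz')); H=hsv(c)
# lip edges, box wall edges along a few rows/columns of top0 (gray profile)
g=cv2.cvtColor(c['color'],cv2.COLOR_RGB2GRAY)
print(g[210,266:284],g[220,266:284]); print(g[210,322:338])
E
```

```text
[566.40756182  62.20937511  53.72161859] 0.2332435983033175 8.6333
[ 99  99  34  22 414]
[ 355  140   42  130 3850]
[ 264  157   44  169 5839]
(array([568.8,  78.5,  21.6,  92.7,  -4.8]), 408)
[120 121 121 116 117 121 119  85 134 137 105 145 152 151 150 150 150 150] [129 128 128 127 130 126  87 136 140 116 143 147 148 148 148 148 148 148]
[155 156 154 110  85  51  59 139 144 142 116 126 129 131 131 132]
```

Request:
servo_tool([
  {"grip":0.01,"linear":[0,0,-0.03],"spin":0},
  {"grip":0.01,"linear":[0,0,-0.055],"spin":0},
  {"grip":0.01,"linear":[0,0,-0.068],"spin":0},
  {"grip":0.01,"linear":[0,0,-0.074],"spin":0},
  {"grip":0.01,"linear":[0,0,-0.078],"spin":0},
  {"grip":0.01,"linear":[0,0,-0.078],"spin":0},
  {"grip":0.01,"linear":[0,0,-0.078],"spin":0},
])

```text
t: 9.22
ee_pos: [567.0, 61.2, -23.3]
eef_rot: [[0.078, 0.997, 0.002], [0.997, -0.078, -0.0], [-0.0, 0.002, -1.0]]
contact_force: [0.0, 0.1, -1.3]
finger_gap: 0.228
grip_force: 30.0
```

Request:
servo_tool([
  {"grip":0.042,"linear":[0,0,0],"spin":0},
  {"grip":0.042,"linear":[0,0,0],"spin":0},
  {"grip":0.042,"linear":[0,0,0],"spin":0},
  {"grip":0.042,"linear":[0,0,0],"spin":0},
  {"grip":0.042,"linear":[0,0,0],"spin":0},
])

```text
t: 9.63
ee_pos: [566.1, 61.1, -24.0]
eef_rot: [[0.078, 0.997, 0.001], [0.997, -0.078, -0.0], [-0.0, 0.001, -1.0]]
contact_force: [0.2, 0.2, -1.4]
finger_gap: 0.442
grip_force: 0.0
```

Request:
servo_tool([
  {"grip":0.042,"linear":[0,0,0.04],"spin":0},
  {"grip":0.042,"linear":[0,0,0.08],"spin":0},
  {"grip":0.042,"linear":[0.005,-0.01,0.12],"spin":0},
  {"grip":0.042,"linear":[0.01,-0.03,0.15],"spin":0},
  {"grip":0.042,"linear":[0.02,-0.06,0.17],"spin":0},
  {"grip":0.042,"linear":[0.02,-0.06,0.17],"spin":0},
  {"grip":0.042,"linear":[0.02,-0.06,0.17],"spin":0},
])

```text
t: 10.22
ee_pos: [586.9, 0.1, 147.2]
eef_rot: [[0.081, 0.997, 0.003], [0.997, -0.081, -0.0], [-0.0, 0.003, -1.0]]
contact_force: [-0.3, 0.9, -0.4]
finger_gap: 0.444
grip_force: 0.0
```

```bash
python3 - <<'E'
from h import *
w=snap('wrist','w7.png'); R=red(w); s=bot.sense(); print(s['ee_pos'],s['t'])
n,l,st,ce=cv2.connectedComponentsWithStats(R)
for k in range(1,n):
    if st[k,4]>60:
        x,y,a,b,_=st[k]; print(st[k],rect(w,R,36,(x,y,x+a,y+b),True)[0])
cv2.imwrite('pics/w7.png',w['color'][:,:,::-1])
E
```

```text
[585.42366858   1.18021306 145.19824696] 10.2667
[132  42  13  14 146] [447.1 176.8  14.5  15.2  77.4]
[ 319   75   23   99 1853] [637.9  73.4  21.9  99.1  -4.2]
[ 251   82   21   95 1603] [569.4  73.3  20.1  94.2  -5.1]
[514 228  30  34 506] [911.  -87.8  46.3  53.   66.8]
[ 455  238   33   51 1172] [811.9 -98.4  39.7  67.   -4.1]
```

View pics/w7.png

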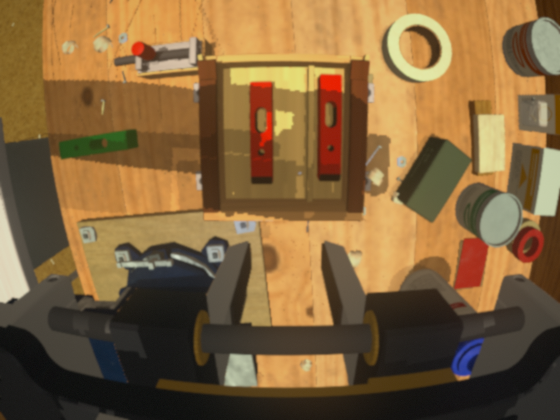

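The picture shows the block lying flat in the wide compartment at (262,130) beside its twin at (329,125). The lips are at (208,135) and (357,137), the mouth is at row 60, the end wall at row 215 and the knob at (138,49). Now the box pose.

```bash
python3 - <<'E'
from h import *
w=dict(np.load('pics/w7.npz')); H=hsv(w); 
D=((H[...,2]<125)&(H[...,0]<16)&(H[...,1]>90)).astype(np.uint8)*255
print(H[130,200:224].tolist()); print(H[130,342:372].tolist())
for roi in((195,55,222,218),(343,55,372,218)): print(rect(w,D,59.5,roi,True))
R=red(w); m=R[38:62,128:150]; ys,xs=np.nonzero(m); print('knob px',xs.min()+128,xs.max()+128,ys.min()+38,ys.max()+38)
# inner edges of lips: per row, last/first dark pixel
for a,b,side in((197,228,'L'),(340,372,'R')):
    for v in (80,110,140,170,200):
        xs=np.nonzero(D[v,a:b])[0]+a; print(side,v,np.round([*onz(w,xs.min()-.5,v,59.5,True)[:2],*onz(w,xs.max()+.5,v,59.5,True)[:2]],1))
for u in(240,285,335):
    print(u,H[48:72,u,2].tolist(),H[200:224,u,2].tolist())
E
```

```text
[[14, 174, 88], [13, 177, 78], [12, 173, 78], [13, 174, 79], [13, 180, 78], [13, 177, 78], [13, 177, 78], [13, 178, 79], [13, 178, 79], [13, 178, 79], [13, 182, 77], [13, 177, 78], [13, 177, 78], [13, 183, 78], [13, 179, 77], [13, 175, 73], [14, 170, 69], [15, 163, 72], [15, 154, 81], [16, 155, 87], [16, 159, 90], [16, 160, 91], [17, 156, 95], [18, 153, 105]]
[[13, 169, 118], [16, 158, 105], [16, 153, 95], [16, 157, 91], [16, 154, 91], [16, 154, 91], [15, 161, 84], [14, 161, 73], [13, 175, 70], [12, 173, 75], [12, 170, 78], [13, 175, 80], [11, 173, 81], [12, 173, 81], [13, 179, 81], [13, 175, 80], [12, 173, 81], [12, 183, 81], [12, 176, 81], [12, 176, 81], [12, 172, 80], [13, 175, 80], [13, 175, 80], [13, 169, 83], [15, 162, 107], [16, 151, 159], [17, 148, 207], [17, 145, 224], [17, 143, 227], [17, 142, 227]]
(array([521.2,  72.4,  25.5, 145. ,  -7. ]), 417)
(array([658.6,  60.6,  22.5, 145.7,  -3.8]), 365)
knob px 132 144 42 55
L 80 [519.3 126.3 534.4 124.1]
L 110 [514.8  98.2 531.9  96. ]
L 140 [510.7  70.2 530.   68. ]
L 170 [506.2  41.9 527.7  39.7]
L 200 [508.   12.2 524.9  10.7
[... 215 characters left out ...]
 222, 226, 228, 228, 228, 227, 222, 196, 148, 116, 111, 111, 121, 163, 210, 226, 228, 228] [99, 97, 100, 102, 102, 102, 100, 100, 103, 105, 110, 119, 131, 163, 208, 226, 229, 230, 229, 225, 212, 186, 161, 146]
285 [221, 219, 217, 218, 219, 223, 226, 229, 229, 229, 229, 225, 205, 159, 121, 110, 107, 113, 151, 204, 225, 228, 229, 229] [99, 100, 102, 103, 103, 102, 102, 103, 106, 106, 109, 115, 124, 127, 128, 129, 128, 128, 134, 157, 192, 211, 218, 223]
335 [203, 205, 205, 205, 204, 203, 205, 216, 225, 229, 229, 230, 227, 217, 176, 129, 105, 100, 103, 130, 178, 215, 224, 225] [101, 100, 101, 101, 102, 103, 104, 104, 104, 104, 107, 112, 120, 125, 126, 128, 128, 128, 129, 134, 163, 209, 226, 230]
```

```bash
python3 - <<'E'
from h import *
w=dict(np.load('pics/w7.npz'));H=hsv(w)
V=H[...,2].astype(int)
p=lambda u,v,z:np.round(onz(w,u,v,z,True)[:2],1)
for v in(100,130,160,190): print(v,V[v,192:222].tolist(),V[v,342:372].tolist())
print('inL',p(215.5,130,59.5),'inR',p(349.5,130,59.5),'outR',p(366.3,130,59.5))
# end wall outer edge z 59.5 ; mouth wall z 42
print('end',p(285,219.5,59.5),p(335,220,59.5)); print('mouth outer?',[p(u,v,42) for u,v in((240,54),(285,52.5),(335,55))],'mouth inner',[p(u,v,42) for u,v in((240,61.5),(285,60.5),(335,62))])
print('knob90',p(138,48.5,90),'knob75 base',p(138,48.5,75))
for u in(208,357): print(u,V[48:70,u].tolist(),V[203:226,u].tolist())
E
```

```text
100 [140, 126, 119, 119, 118, 114, 102, 89, 82, 82, 81, 82, 81, 82, 82, 82, 83, 81, 81, 81, 82, 82, 80, 77, 75, 83, 90, 93, 96, 97] [124, 112, 101, 93, 91, 91, 87, 78, 70, 72, 77, 81, 80, 81, 80, 81, 81, 81, 86, 93, 103, 112, 117, 121, 123, 138, 173, 202, 214, 215]
130 [144, 143, 143, 143, 143, 143, 133, 110, 88, 78, 78, 79, 78, 78, 78, 79, 79, 79, 77, 78, 78, 78, 77, 73, 69, 72, 81, 87, 90, 91] [118, 105, 95, 91, 91, 91, 84, 73, 70, 75, 78, 80, 81, 81, 81, 80, 81, 81, 81, 81, 80, 80, 80, 83, 107, 159, 207, 224, 227, 227]
160 [131, 130, 127, 124, 125, 129, 135, 130, 104, 77, 69, 67, 67, 67, 67, 68, 68, 70, 69, 68, 67, 66, 67, 67, 64, 64, 73, 83, 90, 90] [109, 96, 91, 91, 91, 85, 75, 70, 73, 76, 79, 80, 80, 81, 81, 81, 81, 81, 81, 79, 79, 79, 80, 88, 108, 132, 147, 154, 149, 141]
190 [199, 199, 199, 198, 194, 188, 185, 185, 177, 150, 109, 81, 73, 73, 72, 73, 73, 72, 72, 72, 70, 70, 70, 70, 70, 68, 69, 77, 86, 92] [99, 94, 94, 93, 86, 77, 73, 78, 81, 82, 83, 84, 84, 83, 85, 85, 84, 83, 84, 90, 99, 108, 117, 124, 128, 130, 131, 131, 133, 135]
inL [529.1  77.5] inR [652.6  67.2] outR [668.7  66.5]
end [586.1 -13.9] [634.6 -18.5]
mouth outer? [array([556. , 149.9]), array([599.3, 146.9]), array([647.3, 141.7])] mouth inner [array([555.4, 142.3]), array([598.6, 138.9]), array([646.7, 134.6])]
knob90 [471.7 160.5] knob75 base [464.8 165. ]
208 [100, 99, 100, 101, 100, 101, 107, 140, 190, 219, 217, 185, 144, 126, 124, 124, 125, 123, 124, 123, 123, 123] [74, 74, 75, 76, 83, 97, 108, 114, 127, 164, 207, 224, 227, 227, 228, 226, 217, 187, 174, 178, 178, 180, 180]
357 [225, 225, 225, 225, 226, 227, 226, 225, 225, 226, 220, 188, 142, 122, 122, 122, 123, 122, 123, 122, 122, 123] [89, 87, 88, 89, 88, 88, 89, 89, 93, 113, 142, 157, 161, 161, 162, 162, 158, 163, 195, 216, 222, 224, 226]
```

Request:
servo_tool([
  {"grip":0.045,"linear":[-0.01,0.035,0],"spin":0},
  {"grip":0.045,"linear":[-0.021,0.072,0],"spin":0},
  {"grip":0.045,"linear":[-0.032,0.11,0],"spin":0},
  {"grip":0.045,"linear":[-0.043,0.148,0],"spin":0},
  {"grip":0.045,"linear":[-0.054,0.186,0],"spin":0},
  {"grip":0.045,"linear":[-0.065,0.224,-0.01],"spin":0},
  {"grip":0.045,"linear":[-0.076,0.262,-0.02],"spin":0},
  {"grip":0.045,"linear":[-0.087,0.3,-0.03],"spin":0},
])

```text
t: 10.93
ee_pos: [495.6, 303.4, 113.2]
eef_rot: [[0.077, 0.997, -0.003], [0.997, -0.077, -0.001], [-0.001, -0.003, -1.0]]
contact_force: [0.1, 0.7, 0.7]
finger_gap: 0.482
grip_force: 0.0
```

Request:
servo_tool([
  {"grip":0.045,"linear":[-0.011,0.036,-0.01],"spin":-0.9},
  {"grip":0.045,"linear":[-0.022,0.072,-0.02],"spin":-0.9},
  {"grip":0.045,"linear":[-0.031,0.102,-0.03],"spin":-0.9},
  {"grip":0.045,"linear":[-0.031,0.102,-0.04],"spin":-0.9},
  {"grip":0.045,"linear":[-0.031,0.102,-0.04],"spin":-0.9},
  {"grip":0.045,"linear":[-0.031,0.102,-0.04],"spin":-0.9},
  {"grip":0.045,"linear":[-0.031,0.102,-0.04],"spin":-0.9},
])

```text
t: 11.52
ee_pos: [467.6, 402.2, 75.2]
eef_rot: [[0.095, 0.995, -0.001], [0.995, -0.095, -0.001], [-0.001, -0.001, -1.0]]
contact_force: [0.3, 0.7, 0.7]
finger_gap: 0.478
grip_force: 0.0
```

```bash
python3 - <<'E'
from h import *
w=snap('wrist','w8.png'); t=snap('top','t8.png'); s=bot.sense(); print(s['ee_pos'],s['t'])
H=hsv(w); D=((H[...,2]<125)&(H[...,0]<16)&(H[...,1]>90)).astype(np.uint8)*255
print('handle',rect(w,D,44,(240,90,340,240),True), proj(w,[467.5,403,44],True))
L=((H[...,0]>20)&(H[...,2]>70)&(H[...,1]>70)).astype(np.uint8)*255
for v in(150,180,200): 
    xs=np.nonzero(D[v,240:340])[0]+240; print(v,xs.min(),xs.max(),[np.round(onz(w,u,v,44,True)[:2],1) for u in(xs.min(),xs.max())])
R=red(t); print('a',rect(t,R,36,(278,198,322,225)),'b',rect(t,R,36,(278,185,322,205)))
E
```

```text
[468.56342503 402.34792906  76.20442174] 11.6167
handle (array([469.5, 421.7,  21.3,  64.7,  -5.9]), 221) (np.float64(284.47867739760034), np.float64(223.0375992462907))Traceback (most recent call last):
  File "<stdin>", line 7, in <module>
    return umr_minimum(a, axis, None, out, keepdims, initial, where)
ValueError: zero-size array to reduction operation minimum which has no identity
```

Request:
servo_tool([
  {"grip":0.045,"linear":[-0.001,0.001,-0.035],"spin":0},
  {"grip":0.045,"linear":[-0.001,0.001,-0.065],"spin":0},
  {"grip":0.045,"linear":[-0.001,0.001,-0.085],"spin":0},
  {"grip":0.045,"linear":[-0.001,0.001,-0.095],"spin":0},
  {"grip":0.045,"linear":[-0.001,0.001,-0.095],"spin":0},
  {"grip":0.045,"linear":[-0.001,0.001,-0.095],"spin":0},
])

```text
t: 12.12
ee_pos: [467.7, 404.1, -18.5]
eef_rot: [[0.095, 0.995, 0.001], [0.995, -0.095, 0.001], [0.001, 0.001, -1.0]]
contact_force: [0.1, 0.8, 0.3]
finger_gap: 0.48
grip_force: 0.0
```

Request:
servo_tool([
  {"grip":0.005,"linear":[0,0,0],"spin":0},
  {"grip":0.005,"linear":[0,0,0],"spin":0},
  {"grip":0.005,"linear":[0,0,0],"spin":0},
  {"grip":0.005,"linear":[0,0,0],"spin":0},
  {"grip":0.005,"linear":[0,0,0],"spin":0},
  {"grip":0.005,"linear":[0,0,0],"spin":0},
  {"grip":0.005,"linear":[0,0,0],"spin":0},
], squeeze=30)

```text
t: 12.7
ee_pos: [467.1, 404.5, -18.7]
eef_rot: [[0.094, 0.996, 0.001], [0.996, -0.094, 0.0], [0.001, 0.001, -1.0]]
contact_force: [-0.4, -0.2, 2.8]
finger_gap: 0.147
grip_force: 30.0
```

Gripped the handle (13.8 mm at 30 N). Now I'll lift it and carry it to in front of the mouth.

Request:
servo_tool([
  {"grip":0.005,"linear":[0,0,0.03],"spin":0},
  {"grip":0.005,"linear":[0,0,0.06],"spin":0},
  {"grip":0.005,"linear":[0.022,-0.027,0.063],"spin":0.5},
  {"grip":0.005,"linear":[0.045,-0.054,0.063],"spin":0.9},
  {"grip":0.005,"linear":[0.067,-0.08,0.063],"spin":0.9},
  {"grip":0.005,"linear":[0.09,-0.107,0.063],"spin":0.9},
  {"grip":0.005,"linear":[0.113,-0.135,0.063],"spin":0.9},
  {"grip":0.005,"linear":[0.135,-0.161,0.063],"spin":0.9},
])

```text
t: 13.37
ee_pos: [602.1, 241.4, 42.8]
eef_rot: [[0.078, 0.997, -0.001], [0.997, -0.078, -0.0], [-0.001, -0.001, -1.0]]
contact_force: [-0.1, 0.3, -2.1]
finger_gap: 0.143
grip_force: 30.0
```

Request:
servo_tool([
  {"grip":0.005,"linear":[0,0,0],"spin":0},
  {"grip":0.005,"linear":[0,0,0],"spin":0},
  {"grip":0.005,"linear":[0,0,0],"spin":0},
  {"grip":0.005,"linear":[0,0,0],"spin":0},
])

```text
t: 13.7
ee_pos: [600.5, 244.1, 43.0]
eef_rot: [[0.077, 0.997, -0.002], [0.997, -0.077, -0.0], [-0.0, -0.001, -1.0]]
contact_force: [0.3, 0.7, -2.0]
finger_gap: 0.146
grip_force: 30.0
```

```bash
python3 - <<'E'
from h import *
w=snap('wrist','w9.png'); t=snap('top','t9.png'); s=bot.sense(); print(s['ee_pos'],s['eef_rot'][:,1],s['finger_gap'],s['contact_force'],s['t'])
c=w; H=hsv(w); L=((H[...,0]>20)&(H[...,0]<34)&(H[...,2]>60)&(H[...,1]>70)).astype(np.uint8)*255
print('lid wrist',rect(w,L,70,(140,20,430,240),True))
H=hsv(t); L=((H[...,0]>21)&(H[...,0]<34)&(H[...,1]>60)&(H[...,2]>60)).astype(np.uint8)*255
print('lid top',rect(t,L,70,(200,170,272,240)))
D=((H[...,2]<110)&(H[...,1]>100)&(H[...,0]<15)).astype(np.uint8)*255
print('lipA',rect(t,D,59.5,(272,180,335,195)),'lipB',rect(t,D,59.5,(268,228,335,246)))
R=red(t); print('a',rect(t,R,36,(278,202,322,225)),'b',rect(t,R,36,(278,188,322,203)))
for u in (280,290,300,310,320): # lip edges by column
    col=H[175:250,u,2].astype(int); print(u,col[5:22].tolist(),col[50:72].tolist())
E
```

```text
[600.72982121 244.26416096  43.28666234] [ 9.97060976e-01 -7.66073417e-02 -8.51701395e-04] 0.1492827209261643 [ 0.32799627  0.81577914 -2.28397336] 13.8
lid wrist (array([668.6, 296.8,  12.6,  35.6,  -1.3]), 142)
lid top (array([598.6, 184.7,  31.8, 133.6,  85.5]), 115)
lipA (array([654.4,  57.8,  25.6, 143.5,  -5.2]), 153) lipB (array([516.9,  70.4,  20.3, 143.1,  -4.8]), 116)
a (array([566.6,  70.6,  22.2,  94.2,  -4.7]), 77) b (array([637.8,  70.3,  24.6, 100. ,  -4.7]), 82)
280 [136, 120, 88, 85, 85, 88, 89, 80, 60, 70, 112, 163, 164, 163, 169, 170, 169] [172, 172, 172, 173, 172, 173, 159, 102, 82, 74, 78, 78, 69, 63, 74, 108, 149, 155, 164, 156, 170, 169]
290 [158, 160, 147, 104, 87, 86, 87, 89, 82, 61, 80, 120, 165, 169, 168, 165, 167] [146, 172, 172, 172, 172, 173, 173, 156, 94, 86, 88, 90, 91, 82, 65, 87, 125, 134, 161, 170, 170, 170]
300 [166, 168, 168, 148, 92, 84, 87, 88, 87, 76, 62, 81, 122, 166, 151, 95, 90] [108, 162, 172, 173, 172, 172, 173, 173, 157, 95, 85, 88, 90, 90, 85, 62, 82, 120, 151, 159, 169, 170]
310 [151, 140, 162, 156, 124, 88, 84, 87, 89, 81, 67, 68, 89, 133, 168, 169, 169] [117, 113, 170, 173, 172, 172, 172, 172, 172, 159, 104, 86, 89, 89, 91, 84, 71, 105, 155, 159, 168, 170]
320 [157, 159, 160, 145, 85, 77, 83, 86, 89, 88, 82, 59, 68, 96, 134, 131, 139] [171, 173, 173, 172, 172, 172, 172, 171, 172, 173, 157, 94, 85, 90, 91, 90, 82, 66, 106, 157, 163, 172]
```

```bash
python3 - <<'E'
from h import *
t=dict(np.load('pics/t9.npz'))
for n,(u,ao,ai,bi,bo) in {280:(280,181.5,187.3,231.6,236.8),290:(290,182.5,188.3,232.6,238.3),300:(300,183.5,189.3,233.6,239.3),310:(310,184.1,189.7,234.5,240.3),320:(320,183.5,190.5,235.5,241.3)}.items():
    q=[onz(t,u,v,59.5) for v in(ao,ai,bi,bo)]
    print(n,np.round([p[0] for p in q],1),'w',round(q[1][0]-q[2][0],1),'mid in/out',np.round([(q[1][0]+q[2][0])/2,(q[0][0]+q[3][0])/2],1),'y',round(q[1][1]/2+q[2][1]/2,1))
E
```

```text
280 [673.8 657.2 533.  518.8] w 124.2 mid in/out [595.1 596.3] y 125.4
290 [671.  654.4 530.3 514.7] w 124.1 mid in/out [592.4 592.9] y 97.7
300 [668.2 651.6 527.6 512. ] w 124.0 mid in/out [589.6 590.1] y 70.1
310 [666.6 650.6 525.2 509.3] w 125.4 mid in/out [587.9 587.9] y 42.4
320 [668.4 648.4 522.5 506.6] w 125.9 mid in/out [585.4 587.5] y 14.7
```

Request:
servo_tool([
  {"grip":0.005,"linear":[0.003,0,-0.009],"spin":-0.3},
  {"grip":0.005,"linear":[0.003,0,-0.0175],"spin":-0.3},
  {"grip":0.005,"linear":[0.002,-0.01,-0.0175],"spin":-0.3},
  {"grip":0.005,"linear":[0.001,-0.02,-0.0175],"spin":-0.3},
  {"grip":0.005,"linear":[0.0005,-0.03,-0.0175],"spin":-0.3},
  {"grip":0.005,"linear":[0,-0.04,-0.0175],"spin":-0.3},
  {"grip":0.005,"linear":[0,-0.04,-0.0175],"spin":-0.3},
  {"grip":0.005,"linear":[0,-0.04,-0.0175],"spin":-0.3},
])

```text
t: 14.47
ee_pos: [602.2, 202.3, 26.6]
eef_rot: [[0.085, 0.996, 0.001], [0.996, -0.085, 0.0], [0.0, 0.001, -1.0]]
contact_force: [0.2, 0.9, -1.4]
finger_gap: 0.153
grip_force: 30.0
```

Request:
servo_tool([
  {"grip":0.005,"linear":[-0.001,-0.005,-0.001],"spin":0},
  {"grip":0.005,"linear":[-0.002,-0.01,-0.0015],"spin":0},
  {"grip":0.005,"linear":[-0.0025,-0.015,-0.0015],"spin":0},
  {"grip":0.005,"linear":[-0.003,-0.02,-0.0015],"spin":0},
  {"grip":0.005,"linear":[-0.003,-0.02,-0.0015],"spin":0},
  {"grip":0.005,"linear":[-0.003,-0.02,-0.0015],"spin":0},
])

```text
t: 14.97
ee_pos: [598.8, 182.9, 24.7]
eef_rot: [[0.084, 0.996, 0.0], [0.996, -0.084, 0.0], [0.0, 0.0, -1.0]]
contact_force: [0.0, 1.5, -1.8]
finger_gap: 0.146
grip_force: 30.0
```

Request:
servo_tool([
  {"grip":0.005,"linear":[-0.0006,-0.007,0],"spin":0},
  {"grip":0.005,"linear":[-0.0011,-0.014,0],"spin":0},
  {"grip":0.005,"linear":[-0.0017,-0.021,0],"spin":0},
  {"grip":0.005,"linear":[-0.0023,-0.028,0],"spin":0},
  {"grip":0.005,"linear":[-0.0029,-0.035,0],"spin":0},
  {"grip":0.005,"linear":[-0.0033,-0.04,0],"spin":0},
  {"grip":0.005,"linear":[-0.0033,-0.04,0],"spin":0},
])

```text
t: 15.55
ee_pos: [595.5, 142.0, 24.6]
eef_rot: [[0.085, 0.996, -0.0], [0.996, -0.085, -0.0], [-0.0, -0.0, -1.0]]
contact_force: [-0.1, 0.6, -2.2]
finger_gap: 0.14
grip_force: 30.0
```

Request:
servo_tool([
  {"grip":0.005,"linear":[-0.0006,-0.007,0],"spin":0},
  {"grip":0.005,"linear":[-0.0011,-0.014,0],"spin":0},
  {"grip":0.005,"linear":[-0.0017,-0.021,0],"spin":0},
  {"grip":0.005,"linear":[-0.0023,-0.028,0],"spin":0},
  {"grip":0.005,"linear":[-0.0029,-0.035,0],"spin":0},
  {"grip":0.005,"linear":[-0.0035,-0.042,0],"spin":0},
  {"grip":0.005,"linear":[-0.0041,-0.05,0],"spin":0},
  {"grip":0.005,"linear":[-0.0041,-0.05,0],"spin":0},
])

```text
t: 16.22
ee_pos: [591.4, 91.7, 24.7]
eef_rot: [[0.085, 0.996, -0.0], [0.996, -0.085, -0.0], [-0.0, 0.0, -1.0]]
contact_force: [1.0, 0.2, -1.2]
finger_gap: 0.145
grip_force: 30.0
```

Request:
servo_tool([
  {"grip":0.005,"linear":[-0.0003,-0.003,0],"spin":0},
  {"grip":0.005,"linear":[-0.0005,-0.006,0],"spin":0},
  {"grip":0.005,"linear":[-0.0007,-0.009,0],"spin":0},
  {"grip":0.005,"linear":[-0.001,-0.012,0],"spin":0},
  {"grip":0.005,"linear":[-0.001,-0.012,0],"spin":0},
])

```text
t: 16.63
ee_pos: [590.4, 80.8, 24.6]
eef_rot: [[0.084, 0.996, -0.0], [0.996, -0.084, -0.0], [-0.0, -0.0, -1.0]]
contact_force: [0.6, 0.3, -1.9]
finger_gap: 0.151
grip_force: 30.0
```

Now slowly, feeling for the stop.

Request:
servo_tool([
  {"grip":0.005,"linear":[-0.0001,-0.0015,0],"spin":0},
  {"grip":0.005,"linear":[-0.0003,-0.003,0],"spin":0},
  {"grip":0.005,"linear":[-0.0004,-0.0045,0],"spin":0},
  {"grip":0.005,"linear":[-0.0005,-0.006,0],"spin":0},
  {"grip":0.005,"linear":[-0.0005,-0.006,0],"spin":0},
])

```text
t: 17.05
ee_pos: [589.9, 75.0, 24.7]
eef_rot: [[0.084, 0.996, 0.0], [0.996, -0.084, -0.0], [-0.0, 0.0, -1.0]]
contact_force: [0.1, -0.6, -2.7]
finger_gap: 0.15
grip_force: 30.0
```

Request:
servo_tool([
  {"grip":0.005,"linear":[-0.0001,-0.001,0],"spin":0},
  {"grip":0.005,"linear":[-0.0002,-0.002,0],"spin":0},
  {"grip":0.005,"linear":[-0.0002,-0.002,0],"spin":0},
])

```text
t: 17.3
ee_pos: [589.7, 73.1, 24.7]
eef_rot: [[0.084, 0.996, 0.0], [0.996, -0.084, -0.0], [-0.0, 0.0, -1.0]]
contact_force: [-0.2, -0.2, -2.7]
finger_gap: 0.15
grip_force: 30.0
```

Request:
servo_tool([
  {"grip":0.005,"linear":[-0.0001,-0.001,0],"spin":0},
  {"grip":0.005,"linear":[-0.0002,-0.002,0],"spin":0},
  {"grip":0.005,"linear":[-0.0002,-0.002,0],"spin":0},
])

```text
t: 17.55
ee_pos: [589.5, 71.1, 24.6]
eef_rot: [[0.084, 0.996, -0.0], [0.996, -0.084, -0.0], [-0.0, -0.0, -1.0]]
contact_force: [1.1, 0.3, -1.8]
finger_gap: 0.15
grip_force: 30.0
```

Request:
servo_tool([
  {"grip":0.005,"linear":[-0.0001,-0.001,0],"spin":0},
  {"grip":0.005,"linear":[-0.0002,-0.002,0],"spin":0},
  {"grip":0.005,"linear":[-0.0002,-0.002,0],"spin":0},
])

```text
t: 17.8
ee_pos: [589.3, 69.0, 24.6]
eef_rot: [[0.084, 0.996, -0.0], [0.996, -0.084, -0.0], [-0.0, -0.0, -1.0]]
contact_force: [1.1, 0.3, -2.4]
finger_gap: 0.143
grip_force: 30.0
```

Request:
servo_tool([
  {"grip":0.005,"linear":[0,-0.0007,0],"spin":0},
  {"grip":0.005,"linear":[-0.0001,-0.0015,0],"spin":0},
  {"grip":0.005,"linear":[-0.0001,-0.0015,0],"spin":0},
])

```text
t: 18.05
ee_pos: [589.3, 68.2, 24.8]
eef_rot: [[0.084, 0.996, 0.0], [0.996, -0.084, 0.001], [0.001, 0.0, -1.0]]
contact_force: [0.3, 2.1, -3.0]
finger_gap: 0.146
grip_force: 30.0
```

```bash
python3 - <<'E'
from h import *
s=bot.sense(); print(s['ee_pos'],s['contact_force'],s['ft_torque'],s['tau'].round(1))
E
```

```text
[589.28299073  68.17282676  24.75431681] [ 0.3416244   2.099861   -3.00878683] [0.36979545 0.04231095 0.02014839] [ -1.6 -40.  -27.9  -0.5   0.    0. ]
```

Request:
servo_tool([
  {"grip":0.005,"linear":[0,-0.0005,0],"spin":0},
  {"grip":0.005,"linear":[0,-0.001,0],"spin":0},
  {"grip":0.005,"linear":[0,-0.001,0],"spin":0},
])

```text
t: 18.3
ee_pos: [589.3, 68.2, 24.9]
eef_rot: [[0.084, 0.996, 0.0], [0.996, -0.084, 0.003], [0.003, 0.0, -1.0]]
contact_force: [0.5, 6.2, -0.3]
finger_gap: 0.147
grip_force: 30.0
```

Request:
servo_tool([
  {"grip":0.005,"linear":[0,-0.0005,0],"spin":0},
  {"grip":0.005,"linear":[0,-0.001,0],"spin":0},
  {"grip":0.005,"linear":[0,-0.001,0],"spin":0},
])

```text
t: 18.55
ee_pos: [589.3, 68.2, 25.0]
eef_rot: [[0.084, 0.996, 0.0], [0.996, -0.084, 0.004], [0.004, 0.0, -1.0]]
contact_force: [-0.6, 9.7, -0.4]
finger_gap: 0.147
grip_force: 30.0
```

The lid is seated: y holds at 68.2 while the force rises to 10 N. Now I'll relax, let go, lift and go to the knob.

Request:
servo_tool([
  {"grip":0.005,"linear":[0,0.001,-0.0005],"spin":0},
  {"grip":0.005,"linear":[0,0.002,-0.001],"spin":0},
  {"grip":0.045,"linear":[0,0.002,-0.001],"spin":0},
  {"grip":0.045,"linear":[0,0.002,-0.001],"spin":0},
  {"grip":0.045,"linear":[0,0.002,-0.001],"spin":0},
  {"grip":0.045,"linear":[0,0.002,-0.001],"spin":0},
  {"grip":0.045,"linear":[0,0.002,-0.001],"spin":0},
  {"grip":0.045,"linear":[0,0.002,-0.001],"spin":0},
])

```text
t: 19.22
ee_pos: [589.3, 67.5, 23.7]
eef_rot: [[0.084, 0.996, 0.0], [0.996, -0.084, -0.0], [-0.0, 0.0, -1.0]]
contact_force: [0.5, 0.3, 1.0]
finger_gap: 0.476
grip_force: 0.0
```

Request:
servo_tool([
  {"grip":0.045,"linear":[0,0,0.035],"spin":0},
  {"grip":0.045,"linear":[0,0,0.07],"spin":0},
  {"grip":0.045,"linear":[-0.02,0.016,0.08],"spin":0},
  {"grip":0.045,"linear":[-0.05,0.04,0.08],"spin":0},
  {"grip":0.045,"linear":[-0.08,0.062,0.08],"spin":0},
  {"grip":0.045,"linear":[-0.11,0.085,0.08],"spin":0},
  {"grip":0.045,"linear":[-0.119,0.092,0.08],"spin":0},
  {"grip":0.045,"linear":[-0.119,0.092,0.08],"spin":0},
])

```text
t: 19.88
ee_pos: [468.4, 161.0, 103.5]
eef_rot: [[0.081, 0.997, -0.0], [0.997, -0.081, -0.0], [-0.0, -0.0, -1.0]]
contact_force: [0.2, 0.3, 0.0]
finger_gap: 0.48
grip_force: 0.0
```

```bash
python3 - <<'E'
from h import *
t=snap('top','t10.png'); w=snap('wrist','w10.png'); s=bot.sense(); print(s['ee_pos'],s['finger_gap'],s['contact_force'],s['t'])
R=red(w); n,l,st,ce=cv2.connectedComponentsWithStats(R)
for k in range(1,n):
    if st[k,4]>60: print(st[k], np.round(onz(w,*ce[k],85,True)))
print(proj(w,[470.5,160,90],True))
H=hsv(t); L=((H[...,0]>19)&(H[...,0]<34)&(H[...,1]>60)&(H[...,2]>100)).astype(np.uint8)*255
print('lid+box',rect(t,L,50,(262,180,340,250)))
for v in(200,220): print(v,H[v,265:285,2].tolist(),H[v,320:338,2].tolist())
print('from earlier t9'); H=hsv(dict(np.load('pics/t9.npz')));
for v in(200,220): print(v,H[v,265:285,2].tolist(),H[v,320:338,2].tolist())
E
```

```text
[471.12963778 159.45816653 104.08371036] 0.478877764440942 [1.21504481 0.21610721 0.18489369] 19.9833
[277 220  16  16 186] [470. 162.  85.]
(np.float64(285.08569315085464), np.float64(231.29753175125109))
lid+box (array([591.3,  62. , 155.8, 162.3,  -4. ]), 228)
200 [155, 150, 150, 152, 156, 159, 162, 164, 113, 110, 115, 162, 167, 168, 167, 167, 168, 168, 168, 168] [167, 167, 167, 167, 167, 167, 167, 168, 165, 102, 159, 168, 166, 164, 165, 164, 166, 166]
220 [63, 63, 63, 61, 64, 64, 63, 63, 63, 64, 64, 62, 64, 63, 63, 64, 64, 66, 105, 165] [167, 167, 167, 167, 167, 167, 167, 144, 146, 165, 167, 164, 155, 149, 142, 142, 148, 159]
from earlier t9
200 [158, 142, 151, 156, 160, 163, 168, 168, 115, 119, 167, 170, 129, 167, 174, 169, 138, 110, 105, 107] [165, 174, 172, 172, 170, 126, 109, 73, 59, 87, 166, 173, 172, 168, 169, 168, 170, 171]
220 [167, 169, 168, 167, 167, 171, 166, 113, 165, 170, 142, 167, 172, 172, 172, 173, 170, 133, 164, 169] [167, 172, 173, 171, 124, 111, 67, 71, 147, 171, 172, 169, 159, 153, 146, 146, 153, 163]
```

Request:
servo_tool([
  {"grip":0.045,"linear":[0,0.001,-0.03],"spin":0},
  {"grip":0.045,"linear":[0,0.001,-0.055],"spin":0},
  {"grip":0.045,"linear":[0,0.001,-0.065],"spin":0},
  {"grip":0.045,"linear":[0,0.001,-0.07],"spin":0},
  {"grip":0.045,"linear":[0,0.001,-0.07],"spin":0},
])

```text
t: 20.4
ee_pos: [470.5, 160.0, 32.9]
eef_rot: [[0.085, 0.996, -0.002], [0.996, -0.085, -0.0], [-0.0, -0.002, -1.0]]
contact_force: [-0.0, 0.4, -0.4]
finger_gap: 0.481
grip_force: 0.0
```

Request:
servo_tool([
  {"grip":0.005,"linear":[0,0,0],"spin":0},
  {"grip":0.005,"linear":[0,0,0],"spin":0},
  {"grip":0.005,"linear":[0,0,0],"spin":0},
  {"grip":0.005,"linear":[0,0,0],"spin":0},
  {"grip":0.005,"linear":[0,0,0],"spin":0},
  {"grip":0.005,"linear":[0,0,0],"spin":0},
  {"grip":0.005,"linear":[0,0,0],"spin":0},
], squeeze=20)

```text
t: 20.98
ee_pos: [470.5, 160.8, 34.3]
eef_rot: [[0.083, 0.997, 0.0], [0.997, -0.083, 0.0], [0.0, 0.0, -1.0]]
contact_force: [-1.1, -0.5, 4.1]
finger_gap: 0.145
grip_force: 20.0
```

Request:
servo_tool([
  {"grip":0.005,"linear":[0.004,-0.0003,0],"spin":0},
  {"grip":0.005,"linear":[0.008,-0.0007,0],"spin":0},
  {"grip":0.005,"linear":[0.012,-0.001,0],"spin":0},
  {"grip":0.005,"linear":[0.016,-0.0013,0],"spin":0},
  {"grip":0.005,"linear":[0.02,-0.0016,0],"spin":0},
  {"grip":0.005,"linear":[0.02,-0.0016,0],"spin":0},
])

```text
t: 21.48
ee_pos: [491.8, 159.0, 34.3]
eef_rot: [[0.084, 0.996, 0.002], [0.996, -0.084, 0.0], [0.0, 0.002, -1.0]]
contact_force: [1.3, -1.4, 3.5]
finger_gap: 0.142
grip_force: 20.0
```

Request:
servo_tool([
  {"grip":0.005,"linear":[0.0015,-0.0001,0],"spin":0},
  {"grip":0.005,"linear":[0.003,-0.0003,0],"spin":0},
  {"grip":0.005,"linear":[0.0045,-0.0004,0],"spin":0},
  {"grip":0.005,"linear":[0.0045,-0.0004,0],"spin":0},
])

```text
t: 21.82
ee_pos: [495.5, 158.7, 34.2]
eef_rot: [[0.084, 0.996, 0.001], [0.996, -0.084, 0.0], [0.0, 0.001, -1.0]]
contact_force: [-1.2, -0.5, 5.7]
finger_gap: 0.148
grip_force: 20.0
```

Request:
servo_tool([
  {"grip":0.005,"linear":[0.0007,0,0],"spin":0},
  {"grip":0.005,"linear":[0.0015,-0.0001,0],"spin":0},
  {"grip":0.005,"linear":[0.0015,-0.0001,0],"spin":0},
])

```text
t: 22.07
ee_pos: [496.8, 158.6, 34.2]
eef_rot: [[0.084, 0.997, 0.001], [0.997, -0.084, -0.0], [0.0, 0.001, -1.0]]
contact_force: [-0.3, 0.2, 6.1]
finger_gap: 0.144
grip_force: 20.0
```

Request:
servo_tool([
  {"grip":0.005,"linear":[0.0007,0,0],"spin":0},
  {"grip":0.005,"linear":[0.0015,-0.0001,0],"spin":0},
  {"grip":0.005,"linear":[0.0015,-0.0001,0],"spin":0},
])

```text
t: 22.32
ee_pos: [498.2, 158.5, 34.2]
eef_rot: [[0.084, 0.997, 0.001], [0.997, -0.084, -0.0], [-0.0, 0.001, -1.0]]
contact_force: [-1.3, -0.7, 6.5]
finger_gap: 0.143
grip_force: 20.0
```

Request:
servo_tool([
  {"grip":0.005,"linear":[0.0007,0,0],"spin":0},
  {"grip":0.005,"linear":[0.0015,-0.0001,0],"spin":0},
  {"grip":0.005,"linear":[0.0015,-0.0001,0],"spin":0},
])

```text
t: 22.57
ee_pos: [498.2, 158.5, 34.1]
eef_rot: [[0.083, 0.997, -0.003], [0.997, -0.083, -0.0], [-0.0, -0.003, -1.0]]
contact_force: [-7.1, -0.4, 10.9]
finger_gap: 0.147
grip_force: 20.0
```

The bolt is at its end: x holds at 498.2 while the force rises, after 27.7 mm of travel. Release and retreat.

Request:
servo_tool([
  {"grip":0.005,"linear":[-0.0015,0,0],"spin":0},
  {"grip":0.03,"linear":[-0.0015,0,0],"spin":0},
  {"grip":0.03,"linear":[-0.0015,0,0],"spin":0},
  {"grip":0.03,"linear":[-0.0015,0,0],"spin":0},
  {"grip":0.03,"linear":[-0.0015,0,0],"spin":0},
  {"grip":0.03,"linear":[-0.0015,0,0.02],"spin":0},
  {"grip":0.03,"linear":[-0.0015,0,0.06],"spin":0},
  {"grip":0.03,"linear":[-0.0015,0,0.1],"spin":0},
])

```text
t: 23.23
ee_pos: [495.8, 158.2, 132.8]
eef_rot: [[0.084, 0.996, -0.005], [0.996, -0.084, -0.0], [-0.001, -0.005, -1.0]]
contact_force: [1.7, 0.8, 0.9]
finger_gap: 0.319
grip_force: 0.0
```

Request:
servo_tool([
  {"grip":0.03,"linear":[-0.02,0.03,0.02],"spin":0},
  {"grip":0.03,"linear":[-0.04,0.06,0.02],"spin":0},
  {"grip":0.03,"linear":[-0.04,0.06,0.02],"spin":0},
  {"grip":0.03,"linear":[-0.04,0.06,0.02],"spin":0},
])

```text
t: 23.57
ee_pos: [456.9, 219.3, 153.6]
eef_rot: [[0.081, 0.997, 0.0], [0.997, -0.081, -0.0], [-0.0, 0.0, -1.0]]
contact_force: [-0.1, -0.8, -0.5]
finger_gap: 0.318
grip_force: 0.0
```

```bash
python3 - <<'E'
from h import *
w=snap('wrist','w11.png'); t=snap('top','t11.png'); s=bot.sense(); print(s['ee_pos'],s['finger_gap'],s['contact_force'],s['t'])
R=red(w); n,l,st,ce=cv2.connectedComponentsWithStats(R)
for k in range(1,n):
    if st[k,4]>60: print(st[k], np.round(onz(w,*ce[k],85,True)))
R=red(t); print(rect(t,R,90,(258,230,300,275)))
H=hsv(t); D=((H[...,2]<110)&(H[...,1]>100)&(H[...,0]<15)).astype(np.uint8)*255
print('handle',rect(t,D,86,(280,198,325,228)))
for v in(200,220): print(v,H[v,320:338,2].tolist())
E
```

```text
[457.52454609 217.98799353 152.88230557] 0.3208993906818736 [-0.22608046  1.15984728  0.38696753] 23.6667
(array([4.969e+02, 1.574e+02, 1.060e+01, 1.060e+01, 1.000e-01]), 12)
handle (array([584.2,  69.2,  22.2,  87.2,  -3.5]), 76)
200 [169, 168, 168, 168, 169, 169, 169, 170, 166, 103, 161, 170, 169, 166, 167, 166, 166, 168]
220 [169, 169, 169, 169, 168, 170, 168, 146, 148, 166, 169, 165, 156, 151, 144, 143, 149, 160]
```

```bash
python3 -c "
from rig import bot
print(bot.sign_off())"
```

```text
the job is handed in; nothing more can be done
None
```

The job is handed in at about 24 s of the 61 s allowed: the red block lies flat beside its twin, the lid is seated against its stop and the bolt is fully across; the hand-in gave no verdict.

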